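# Scrub the beaker, then hold the brush dripping over the cup

## Robot

A 6-joint arm with a two-finger parallel gripper is mounted at the origin on a cart in front of the work surface, level with it; the furniture and walls round the work are solid. World frame = base frame: x ahead of the robot, y to its left, z up, the work surface at z = 0. Lengths are in mm, angles in rad, forces in N, time in s.
With the tool pointing down it reaches from about 275 to 725 mm from the base axis. Payload 5.6 kg.
Tool frame: the origin (TCP) lies on the mounting face of the last link; the fingertips stand 173 mm ahead of it and the grasp point (between the pads) lies ctrl.hold_point_z ahead of it (ctrl.hold_point_z is the distance from the TCP to the grasp point, in mm); z points along the fingers, y is the line along which they close (so a half turn about z gives the same grasp; the last joint's range is limited). The gripper opens to 85 mm and grips with 20 to 120 N. Pads are 22 mm wide; open, the fingers measure 114 mm over their backs; the gripper's body (76 mm by 85 mm) begins 54 mm behind the grasp point. The pads swing forward as they close: fully open they stand 13 mm farther back than shut.
Start: joints at [1.584, 0.255, 0.108, 0, -1.424, -0.285], TCP at [147.629, 529.811, 404.683] pointing down, gripper open.
Joint ranges: [-2.95, 2.95], [-1.21, 1.97], [-1.09, 1.5], [-2.87, 1.71], [-2.94, -0.07], [-3.05, 3.05]. Speed limits (rad/s): [2.57, 2.57, 3.14, 3.14, 3.14, 3.14].

## Interface

Orientations are given as a unit quaternion [w, x, y, z].
In Python, from workcell import ctrl gives the robot as it stands.
- The arm moves only by the shell command python3 -m handwheel 'ROWS' [OPENING]. ROWS is JSON, a list of rows, each a list of 4 numbers: the shift along the world's x, y, z in m, then the turn about the world's z in rad. A call has 1 to 10 rows; each row is the pose to reach, as a shift and turn from the pose commanded when the call began; what a row does not reach only later rows make up. A row lasts 1/8 s, in which the tool goes at most 62.5 mm and 10.7 degrees, less where a joint would pass 70% of its speed; a pose out of reach is approached as far as the arm can. A call with a gripper value outside its range is refused whole. OPENING is the opening, from -1 (shut) to 1 (fully open), set as the call begins (- or left out, the last holds). The fingers move at their own pace and stop on an object; the grip force is fixed at half the most. Time passes only in rows, so rows that repeat a pose let the fingers close. It gives the time, the measured TCP pose, the force, the opening and the grip force at its end, in the units of the state.
- ctrl.read_state(): the state, without advancing time (a new reading comes with each control period).
- ctrl.snapshot(name): name is "side" or "top"; returns a dict with "color" (420x560x3 uint8, blue, green, red), "vfov" (degrees; the focal length in pixels is half the picture's height over the tangent of half this angle, whatever the lens; pixels are square), "cx", "cy" (the principal point, pixels), "dist" ([k1, k2, p1, p2, k3] as OpenCV has them; the pictures are not rectified), "cam_to_world" (4x4, takes a point from camera to world coordinates). Camera axes: x right, y up, looking along -z (the intrinsics and any distortion apply to the point x, -y, -z); pixel columns grow to the right and rows downward; lengths in mm; the calibration is good to about 2 mm. A picture is of the moment at which its call begins. There is no depth.
- ctrl.finish_job(): hands the job in; it is judged then, once.
The state is a dict: "time_s": time; "q": joint angles; "dq": joint speeds; "joint_efforts": joint torques, N m; "position": TCP position; "ee_rot": TCP orientation; "ft_force": force on the tool from outside, world axes, zero at the start; "torque": the same for the moment, N m; "grip_width": opening from 0.0 (shut) to 1.0 (fully open); "gripper_force": force on a finger pad.
Only numpy, scipy, OpenCV 4.12 (cv2) and the standard library are available. Lean on these libraries where they do the work, as an engineer would, in place of code of your own. Each camera call takes 0.05 s, during which the arm holds its last target. There are 200 camera calls.

## Task

Take the bottle brush out of its pot by the handle and scrub the glass beaker that stands in the collar: bristle end almost down to the bottom, up to about the rim, down again and up again, gently and without lifting or tipping the beaker. Then carry the brush over the row of boxes without touching them and hold it upright to drip over the drip cup, its bristle end centred a centimetre or two above the cup's mouth and touching nothing. Finish there, still holding the brush in the air; leave the cup, the boxes and the tape roll where they are.

Things in the scene. Friction and masses are not known exactly. Their poses are not given: they have to be found in the camera images.
- brush: bottle brush, 175 mm long, 50 g, stands upright in the brush pot, bristle end down. Origin: centre of the bristle end face; its z axis runs along the brush towards the handle. White bristle head 20 mm in diameter from 0 to 56 mm (rigid, flat end), steel wire 4 mm thick to 105 mm, light wooden round handle 16 mm in diameter from 105 to 175 mm: grip it there, e.g. at 140 mm
- brush_pot: fixed steel tube pot, 36 mm outer and 28 mm inner diameter, rim at 60 mm, inner floor at 6 mm, on a foot 64 mm wide; the brush stands on its floor, so lift it straight up 60 mm to clear the rim. Origin: centre of the underside, z up
- beaker: small clear glass beaker, 46 mm wide at the rim, 60 mm high, 45 g, inner floor 3 mm above its underside, clear inner diameter about 36 mm; stands loose and open upward in the collar. Origin: centre of the underside, z up
- beaker_collar: fixed grey ring on the bench, 76 mm outer and 53 mm inner diameter, 22 mm high, which keeps the beaker in place. Origin: centre of the underside, z up
- drip_cup: white opaque round cup on a foot 64 mm wide, 48 mm outer and 42 mm inner diameter, 55 mm high, 0.3 kg, open upward, loose on the bench beyond the row of boxes. Origin: centre of the underside, z up
- drip_cup_rim (a point): centre of the drip cup's mouth, at rim height (55 mm above its underside), z up
- cap_box: small blue and white carton, 31 x 34 x 78 mm high, stands in the row between the washing side and the drip cup; not to be touched. Origin: centre of the underside, z up. 
- vial_box: lidded blue vial box, 97 x 124 x 51 mm high, its 124 mm side (its y axis) pointing away from the robot, its x axis across the row; stands in the row between the washing side and the drip cup; not to be touched. Origin: centre of the underside, z up. 
- timer: white bench timer, 31 x 64 x 58 mm high, stands in the row between the washing side and the drip cup; not to be touched. Origin: centre of the underside, z up. 
- tape_roll: roll of brown parcel tape lying flat, 92 x 90 x 48 mm high, open in the middle, beside the drip cup; it is not the cup and is to be left alone. Origin: centre of the underside, z up
Not all that is in view belongs to the job. What is shaped like the beaker_collar but blue or purple is not meant.

How it is judged:
By the outcome, as a careful person would: the job done as asked, in the order asked, and still so for the second after the job is handed in, while the arm keeps its last pose, push and grip.
It also fails if it takes over 48 s, if anything falls off the work surface, if the arm or the gripper's body presses on something with over 40 N, if the wrist force passes 120 N, or if a joint passes its speed limit or range.

## Working session

There is one attempt and no reset: what is moved stays moved. The work goes in short steps, Python scripts to look and compute and a shell command to move; the robot and the scene stay as the last step left them, time stands still between calls to the robot, and variables do not carry over. Pictures are saved under pics/ and viewed, at most 11 in all, crops included, and the job is handed in when it is done.

```bash
mkdir -p pics; ls
cat > h.py <<'E'
import numpy as np, cv2
from workcell import ctrl
def snap(n):
    s=ctrl.snapshot(n); im=np.array(s["color"]); h=im.shape[0]
    f=h/2/np.tan(np.radians(s["vfov"])/2)
    K=np.array([[f,0,s["cx"]],[0,f,s["cy"]],[0,0,1.]])
    return im,K,np.array(s["dist"],float),np.array(s["cam_to_world"],float)
def ray(c,uv):
    im,K,d,T=c
    p=cv2.undistortPoints(np.array([[uv]],float),K,d)[0,0]
    return T[:3,3],T[:3,:3]@np.array([p[0],-p[1],-1])
def onz(c,uv,z):
    o,r=ray(c,uv); return o+r*(z-o[2])/r[2]
def proj(c,P):
    im,K,d,T=c
    p=(np.atleast_2d(P)-T[:3,3])@T[:3,:3]; p=p*[1,-1,-1]
    return cv2.projectPoints(p,np.zeros(3),np.zeros(3),K,d)[0][:,0]
E
python3 - <<'E'
from h import *
s=ctrl.read_state(); print(s["time_s"],s["position"],s["ee_rot"],ctrl.hold_point_z,s["ft_force"],s["grip_width"])
for n in("side","top"):
    c=snap(n); cv2.imwrite(f"pics/{n}0.png",c[0]); print(n,c[1],c[2],c[3].round(2))
E
```

```text
pics
0.0 [147.54952929 529.66750386 403.80390513] [ 9.30839891e-04  9.90773274e-01 -1.35526537e-01 -1.00984335e-04] 154.70000000000002 [ 0.36861555 -0.23655596 -0.38736495] 1.003024206339756
side [[420.26498402   0.         274.67737075]
 [  0.         420.26498402 213.85995545]
 [  0.           0.           1.        ]] [0.01369481 0.         0.         0.         0.        ] [[-9.30000e-01  1.30000e-01 -3.50000e-01  1.30340e+02]
 [-3.70000e-01 -3.50000e-01  8.60000e-01  1.19125e+03]
 [-1.00000e-02  9.30000e-01  3.70000e-01  5.05220e+02]
 [ 0.00000e+00  0.00000e+00  0.00000e+00  1.00000e+00]]
top [[529.50484366   0.         275.6854253 ]
 [  0.         529.50484366 204.0027264 ]
 [  0.           0.           1.        ]] [-0.12283292  0.          0.          0.          0.        ] [[-2.00000e-02  9.80000e-01 -1.90000e-01  2.39590e+02]
 [-1.00000e+00 -2.00000e-02 -1.00000e-02  1.64200e+02]
 [-1.00000e-02  1.90000e-01  9.80000e-01  1.54975e+03]
 [ 0.00000e+00  0.00000e+00  0.00000e+00  1.00000e+00]]
```

View pics/side0.png

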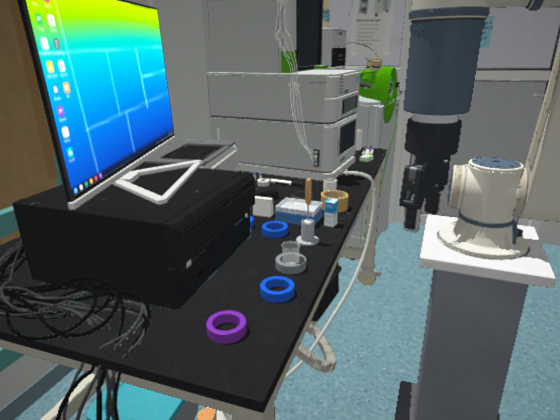

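View pics/top0.png

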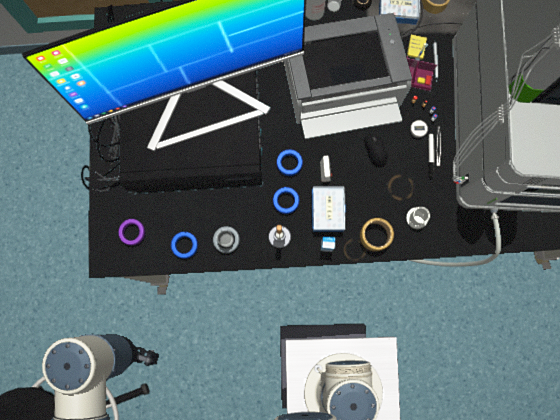

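Candidates:
- **Collar:** grey ring with beaker at top (226,239). Blue (184,244), (286,200), (289,162) and purple (131,232) rings are decoys.
- **Brush:** in the pot at (279,237).
- **Drip cup:** white, at (419,217). The tape roll (377,234) and the round white thing at (419,128) are not it.

A close crop will check this.

Run:
```python
from h import *
t=cv2.imread("pics/top0.png");s=cv2.imread("pics/side0.png")
a=cv2.resize(t[150:260,205:445],(800,367),interpolation=cv2.INTER_CUBIC)
b=cv2.resize(s[170:280,230:370],(294,231),interpolation=cv2.INTER_CUBIC)
o=np.zeros((600,800,3),np.uint8);o[:367]=a;o[369:600,:294]=b
o[369:600,300:720]=cv2.resize(s[170:225,290:390],(420,231),interpolation=cv2.INTER_CUBIC)
cv2.imwrite("pics/crop1.png",o)
```

```text
(no output)
```

View pics/crop1.png

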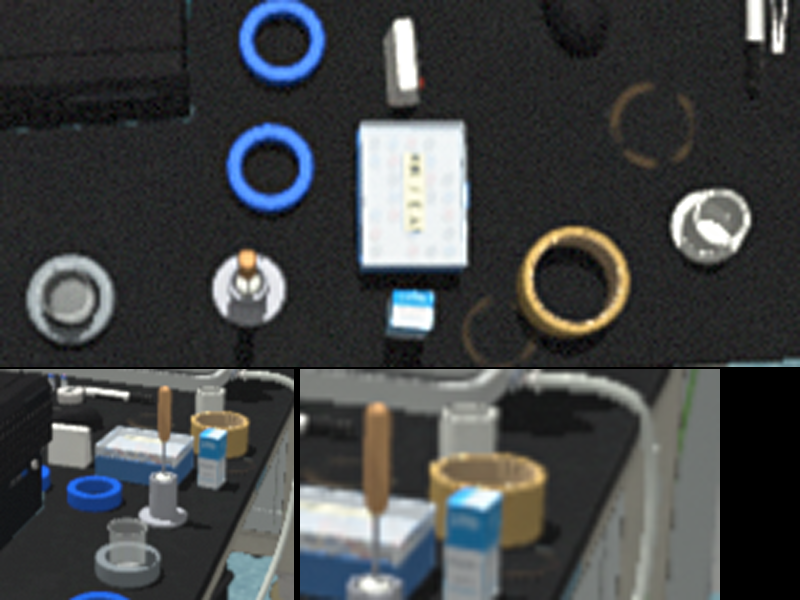

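Run:
```python
from h import *
T=snap("top");S=snap("side")
def comp(c,mask,seed,r):
    m=np.zeros_like(mask);cv2.circle(m,seed,r,255,-1);m&=mask
    cs,_=cv2.findContours(m,cv2.RETR_EXTERNAL,cv2.CHAIN_APPROX_NONE)
    return max(cs,key=cv2.contourArea)
def cen(c,k,z):
    h=cv2.convexHull(k)[:,0].astype(float)
    W=np.array([onz(c,p,z)[:2] for p in k[:,0].astype(float)]).astype(np.float32)
    (x,y),r=cv2.minEnclosingCircle(W); e=cv2.fitEllipse(W)
    return np.round([x,y,r,*e[0],*e[1]],1)
hsv=cv2.cvtColor(T[0],cv2.COLOR_BGR2HSV)
g=((hsv[...,2]>70)).astype(np.uint8)*255
print("collar top z22",cen(T,comp(T,g,(226,239),18),22))
print("potfoot z4",cen(T,comp(T,g,(280,237),14),4))
print("cup",cen(T,comp(T,g,(419,217),17),55))
hs=cv2.cvtColor(S[0],cv2.COLOR_BGR2HSV)
gs=((hs[...,2]>70)&(hs[...,1]<60)).astype(np.uint8)*255
print("collar side z22",cen(S,comp(S,gs,(291,264),19),22))
# handle side+top
o=((hs[...,0]>5)&(hs[...,0]<20)&(hs[...,1]>90)&(hs[...,2]>80)).astype(np.uint8)*255
k=comp(S,o,(308,192),17)[:,0];print("handle side",k.min(0),k.max(0))
ot=((hsv[...,0]>5)&(hsv[...,0]<20)&(hsv[...,1]>90)&(hsv[...,2]>80)).astype(np.uint8)*255
kt=comp(T,ot,(279,230),10)[:,0];print("handle top",kt.min(0),kt.max(0))
def tri(ut,us):
    a,r=ray(T,ut);b,q=ray(S,us)
    t=np.linalg.lstsq(np.c_[r,-q],b-a,rcond=None)[0]
    p,w=a+r*t[0],b+q*t[1];return ((p+w)/2).round(1),np.linalg.norm(p-w).round(1)
ct=(kt.min(0)+kt.max(0))/2
print("handle top pt z181", onz(T,(279,228),181))
for uv in [(326,168),(328,208),(328,238),(377,234)]: print(uv,onz(T,uv,55).round())
# black/white dump around cup & handle
print(hsv[200:236,404:436,2][::2,::2])
print(hsv[220:252,264:296,2][::2,::2])
```

```text
collar top z22 [442.6 326.   39.5 442.9 325.9  75.3  76.5]
potfoot z4 [451.2 169.6  34.9 450.4 170.   63.9  65.1]
cup [ 488.  -231.2   37.3  488.5 -230.4   61.4   72.4]
collar side z22 [445.  325.1  73.7 441.7 329.4  74.2 145.1]
handle side [305 178] [311 203]
handle top [277 225] [281 232]
handle top pt z181 [447.0989811  169.44785578 181.        ]
(326, 168) [640.  29.  55.]
(328, 208) [521.  28.  55.]
(328, 238) [434.  31.  55.]
(377, 234) [ 442. -109.   55.]
[[ 39  35  42  42  38  43  36  40  40  39  33  42  41  42  39  41]
 [ 37  37  36  34  40  31  32  33  32  39  32  36  45  40  38  33]
 [ 36  42  39  36  38  32  42  40  33  36  47  40  38  45  37  36]
 [ 38  31  37  37  28  39  59  83  79  86  59  33  38  31  43  36]
 [ 34  39  32  60 219 255 254 239 162 189 205 112  33  38  39  39]
 [ 44  41  57 255 255 239 160 117 109 111 111 183 116  38  40  31]
 [ 38  23 255 255 162 255 119 128 123 106 108 113 217  38  42  41]
 [ 39  87 255 183 114 192 120 127 128 142 114 108 214  77  32  46]
 [ 32 132 255 127 109 216 251 244 137 125 114 102 233  82  37  37]
 [ 34 145 255 103 103 243 255 
[... 946 characters left out ...]
 144 236 246 137  37  36  43]
 [ 44  43  36 228 231 192 125  96  99 130 201 236 238  53  31  40]
 [ 39  39  69 235 229 147 236 235 225 229 163 233 237 121  33  45]
 [ 43  43  81 231 229 207 172 238 233 157 192 226 232 133  38  45]
 [ 29  38  69 234 229 144 205 114 119 199 121 234 234 122  36  43]
 [ 40  35  43 226 230 113  95  90  90  91 100 235 237  67  38  36]
 [ 49  36  35 128 241  96  96  93  92  95 104 238 183  28  50  40]
 [ 36  39  37  37 169  96 103  99 102  90 177 204  49  39  41  37]
 [ 43  42  43  29  40  68  86  98 106  90 105  43  36  44  47  36]
 [ 45  38  41  38  43  30  26  26  24  29  35  36  47  41  42  47]
 [ 42  40  39  39  33  47  28  17  24  39  31  39  36  40  43  48]]
```

The crop shows:
- Brush in the pot at (279,237).
- Beaker in the grey collar at (226,240).
- White cup with the clear bore at about (421,215).
- The tape roll and blue rings are clearly different.

I'll move above the brush first, then check.

```bash
python3 -m handwheel '[[0.03,-0.036,0,0],[0.08,-0.09,0,0],[0.12,-0.135,0,0],[0.16,-0.185,0,0],[0.2,-0.235,0,0],[0.24,-0.285,0,0],[0.275,-0.325,0,0],[0.3025,-0.36,0,0],[0.3025,-0.36,0,0],[0.3025,-0.36,0,0]]' 1
```

```text
time_s: 1.45
position: [450.0, 169.8, 404.5]
ee_rot: [0.0, 0.991, -0.136, -0.0]
ft_force: [0.3, 0.4, -0.3]
grip_width: 1.002
gripper_force: 0.0
```

Run:
```python
from h import *
s=ctrl.read_state();print(s["time_s"],s["position"],s["ft_force"])
T=snap("top");S=snap("side")
print(proj(T,[[450.5,170,181],[450.5,170,111],[450.5,170,60]]),proj(S,[[450.5,170,181],[450.5,170,111],[450.5,170,60]]))
a=cv2.resize(S[0][100:270,240:380],(494,600),interpolation=cv2.INTER_CUBIC)
cv2.imwrite("pics/s1.png",a)
```

```text
1.45 [450.02561309 169.80902523 404.47478368] [ 0.32012017  0.35123764 -0.32598329]
[[278.75864932 226.71814606]
 [278.95756864 230.60172841]
 [279.09100214 233.20708245]] [[307.7903448  178.52473182]
 [307.35435408 203.38359591]
 [307.05087054 220.79299474]]
```

View pics/s1.png

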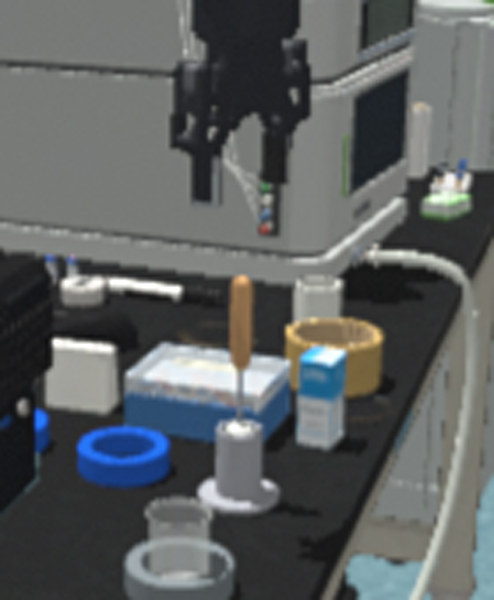

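The brush is upright and centred between the fingers, with the handle at side (308,178–203) as projected. I'll descend and grip.

```bash
python3 -m handwheel '[[0,0,-0.02,0],[0,0,-0.05,0],[0,0,-0.08,0],[0,0,-0.1,0],[0,0,-0.103,0],[0,0,-0.103,0]]' 1
python3 -m handwheel '[[0,0,0,0],[0,0,0,0],[0,0,0,0],[0,0,0,0],[0,0,0,0],[0,0,0,0]]' -1
```

```text
time_s: 2.3
position: [450.1, 170.5, 302.4]
ee_rot: [-0.0, 0.991, -0.135, 0.0]
ft_force: [0.7, 0.7, 0.0]
grip_width: 1.002
gripper_force: 0.0
time_s: 3.05
position: [450.3, 169.8, 302.0]
ee_rot: [-0.0, 0.991, -0.135, 0.0]
ft_force: [0.1, -0.3, 2.7]
grip_width: 0.169
gripper_force: 58.4
```

```bash
python3 -m handwheel '[[0,0,0.01,0],[0,0,0.025,0],[0,0,0.045,0],[0,0,0.065,0],[0,0,0.085,0],[0,0,0.1,0],[0,0,0.1,0],[0,0,0.1,0]]'
cat > m.py <<'E'
from h import *
def cyl(c,x,y,z0,z1,r=0): return proj(c,[[x,y,z0],[x,y,z1]])
s=ctrl.read_state();print(s["time_s"],s["position"],s["ft_force"])
T=snap("top");S=snap("side")
p=s["position"];e=p[2]-154.7-140
print("pred end side",proj(S,[[p[0],p[1],e],[p[0],p[1],e+56],[p[0],p[1],e+105]]).round(1).tolist(),"end z",e)
import sys
a=cv2.resize(S[0][120:280,230:370],(525,600),interpolation=cv2.INTER_CUBIC)
cv2.imwrite(f"pics/{sys.argv[1]}.png",a)
cv2.imwrite(f"pics/{sys.argv[1]}_raw.png",S[0]);cv2.imwrite(f"pics/{sys.argv[1]}_top.png",T[0])
E
python3 m.py s2
```

```text
time_s: 4.05
position: [449.9, 169.8, 400.9]
ee_rot: [0.0, 0.991, -0.136, -0.001]
ft_force: [0.3, 0.2, -1.2]
grip_width: 0.168
gripper_force: 58.4
4.05 [449.91880129 169.78500529 400.86050021] [ 0.26828254  0.17574027 -1.23152356]
pred end side [[307.6, 205.1], [307.9, 185.3], [308.2, 167.4]] end z 106.16050020711322
```

View pics/s2.png

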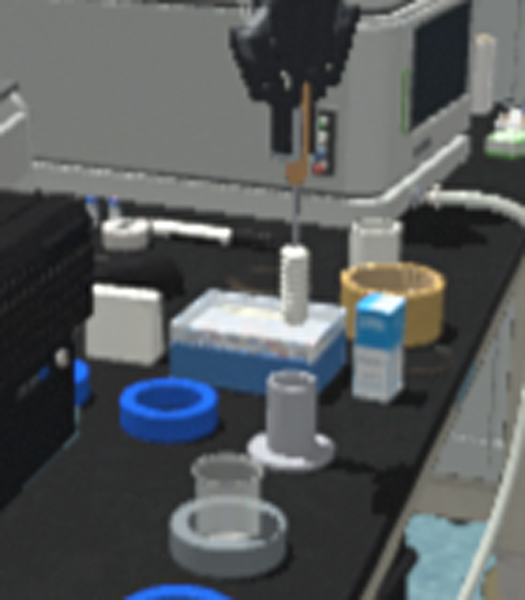

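Run:
```python
from h import *
T=snap("top");S=snap("side")
print("beaker rim from side",onz(S,(290.8,244.6),60).round(1))
print("collar pred side",proj(S,[[442.7,326,22],[442.7,326,60]]).round(1), "top",proj(T,[[442.7,326,60],[442.7,326,3]]).round(1))
r=lambda P:proj(S,P)
# cup rim from side crop (375,228) and top
print("cup side",onz(S,(230+376/3.75,120+229/3.75),55).round(1),"top rim",onz(T,(423,214),55).round(1),"foot",onz(T,(417.3,217.3),2).round(1))
a=cv2.resize(T[0][215:265,200:255],(440,400),interpolation=cv2.INTER_CUBIC)
b=cv2.resize(T[0][195:240,397:442],(360,360),interpolation=cv2.INTER_CUBIC)
o=np.zeros((400,800,3),np.uint8);o[:,:440]=a;o[:360,440:]=b;cv2.imwrite("pics/t2.png",o)
```

```text
beaker rim from side [441.5 326.4  60. ]
collar pred side [[290.4 258.4]
 [290.4 244.5]] top [[224.3 237.2]
 [226.4 239.8]]
cup side [ 489.5 -223.9   55. ] top rim [ 496.3 -246.3   55. ] foot [ 495.9 -242.9    2. ]
```

View pics/t2.png

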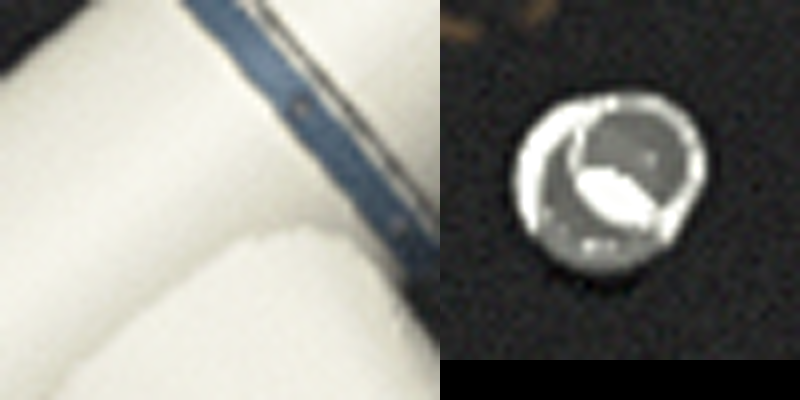

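```bash
python3 -m handwheel '[[-0.001,0.02,0,0],[-0.003,0.055,0,0],[-0.004,0.09,0,0],[-0.006,0.125,0,0],[-0.007,0.15,0,0],[-0.007,0.156,0,0],[-0.007,0.156,0,0],[-0.007,0.156,0,0]]'
python3 m.py s3
```

```text
time_s: 5.25
position: [443.2, 325.1, 401.9]
ee_rot: [-0.0, 0.991, -0.136, 0.0]
ft_force: [0.6, 0.1, -0.5]
grip_width: 0.17
gripper_force: 58.5
5.25 [443.23294154 325.12960916 401.88889556] [ 0.57407807  0.0871972  -0.53413615]
pred end side [[290.3, 226.4], [290.4, 204.4], [290.4, 184.3]] end z 107.18889555686246
```

View pics/s3.png

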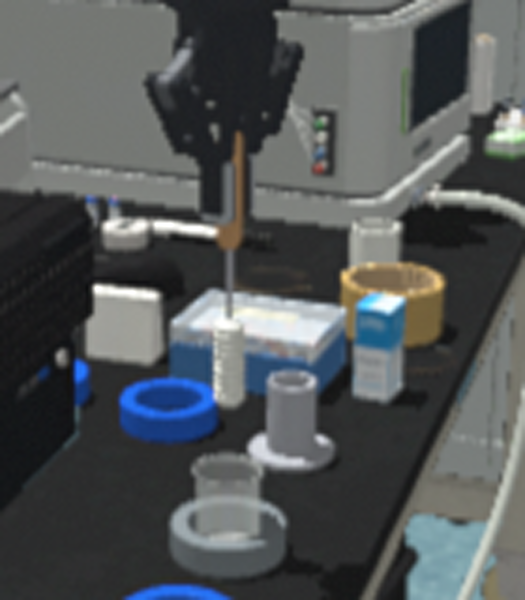

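The brush is centred over the beaker: brush column 229, rim spans 193–263 in the crop. First stroke down.

```bash
python3 -m handwheel '[[0,0,-0.015,0],[0,0,-0.035,0],[0,0,-0.05,0],[0,0,-0.06,0],[0,0,-0.07,0],[0,0,-0.07,0],[0,0,-0.07,0]]'
python3 -m handwheel '[[0,0,-0.01,0],[0,0,-0.02,0],[0,0,-0.028,0],[0,0,-0.028,0],[0,0,-0.028,0],[0,0,-0.028,0]]'; python3 m.py s4
```

```text
time_s: 6.22
position: [443.3, 326.0, 332.2]
ee_rot: [-0.0, 0.991, -0.135, 0.0]
ft_force: [0.1, 0.2, -0.8]
grip_width: 0.169
gripper_force: 58.5
time_s: 6.98
position: [443.2, 325.9, 304.1]
ee_rot: [-0.0, 0.991, -0.135, 0.0]
ft_force: [-0.0, -0.5, -0.9]
grip_width: 0.173
gripper_force: 58.5
6.975 [443.22483718 325.90317156 304.05992076] [-0.00785217 -0.51962382 -0.94347018]
pred end side [[290.2, 262.9], [290.2, 242.4], [290.2, 223.8]] end z 9.359920758974738
```

View pics/s4.png

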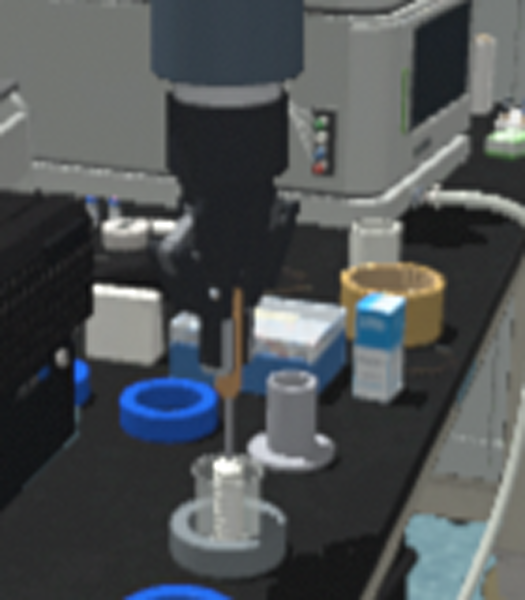

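The brush is inside the beaker, centred (head at crop (228,460–540)), with the end about 5 mm above the floor and no contact force. I'll complete the strokes.

```bash
python3 -m handwheel '[[0,0,-0.001,0],[0,0,0.01,0],[0,0,0.023,0],[0,0,0.037,0],[0,0,0.047,0],[0,0,0.05,0],[0,0,0.05,0],[0,0,0.05,0]]'
python3 -m handwheel '[[0,0,-0.01,0],[0,0,-0.023,0],[0,0,-0.037,0],[0,0,-0.047,0],[0,0,-0.051,0],[0,0,-0.051,0],[0,0,-0.051,0]]'
python3 -m handwheel '[[0,0,0.01,0],[0,0,0.023,0],[0,0,0.037,0],[0,0,0.047,0],[0,0,0.051,0],[0,0,0.051,0],[0,0,0.051,0]]'
python3 -m handwheel '[[0,0,0.02,0],[0,0,0.045,0],[0,0,0.07,0],[0,0,0.085,0],[0,0,0.085,0],[0,0,0.085,0]]'; python3 m.py s5
```

```text
time_s: 8.07
position: [443.0, 325.7, 353.1]
ee_rot: [0.0, 0.991, -0.135, -0.0]
ft_force: [-0.4, -0.1, -1.1]
grip_width: 0.166
gripper_force: 58.5
time_s: 8.95
position: [443.3, 325.9, 303.2]
ee_rot: [-0.0, 0.991, -0.135, 0.0]
ft_force: [1.1, -0.8, -0.3]
grip_width: 0.171
gripper_force: 58.5
time_s: 9.82
position: [443.0, 325.7, 353.1]
ee_rot: [0.0, 0.991, -0.136, -0.0]
ft_force: [0.7, 0.7, 0.4]
grip_width: 0.174
gripper_force: 58.5
time_s: 10.58
position: [443.0, 325.8, 437.3]
ee_rot: [0.001, 0.991, -0.135, -0.001]
ft_force: [-0.1, 0.2, -0.9]
grip_width: 0.173
gripper_force: 58.5
10.575 [442.97284594 325.81734638 437.3302229 ] [-0.05453729  0.2114185  -0.88107177]
pred end side [[290.4, 212.7], [290.4, 190.1], [290.4, 169.4]] end z 142.63022290367076
```

View pics/s5.png

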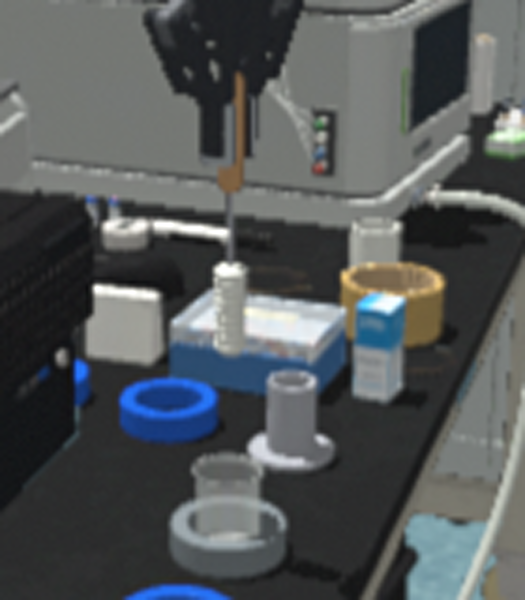

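Strokes are done, and the beaker is unmoved (rim still at crop (228,468)). Now I'll carry the brush over the boxes with the end at about z = 141 mm.

```bash
python3 -m handwheel '[[0.002,-0.02,0,0],[0.005,-0.055,0,0],[0.008,-0.095,0,0],[0.012,-0.135,0,0],[0.016,-0.175,0,0],[0.02,-0.215,0,0],[0.024,-0.255,0,0],[0.028,-0.295,0,0],[0.031,-0.33,0,0],[0.034,-0.36,0,0]]'
python3 -m handwheel '[[0.002,-0.03,0,0],[0.005,-0.065,0,0],[0.009,-0.105,0,0],[0.013,-0.145,0,0],[0.016,-0.18,0,0],[0.018,-0.2,0,0],[0.018,-0.206,0,0],[0.018,-0.206,0,0],[0.018,-0.206,0,0]]'
python3 - <<'E'
from h import *
s=ctrl.read_state();p=s["position"];e=p[2]-154.7-141
T=snap("top");S=snap("side")
for n,c in(("T",T),("S",S)):print(n,proj(c,[[p[0],p[1],e],[p[0],p[1],e+56],[495,-241,55]]).round(1).tolist())
# cup rim vertical plane check side
a=cv2.resize(S[0][120:220,290:360],(420,600),interpolation=cv2.INTER_CUBIC)
b=cv2.resize(T[0][190:245,390:442],(378,400),interpolation=cv2.INTER_CUBIC)
o=np.zeros((600,800,3),np.uint8);o[:,:420]=a;o[:400,422:]=b;cv2.imwrite("pics/f1.png",o)
E
```

```text
time_s: 11.92
position: [476.4, -36.3, 438.5]
ee_rot: [0.0, 0.991, -0.136, -0.0]
ft_force: [-0.2, 0.6, -0.8]
grip_width: 0.165
gripper_force: 58.5
time_s: 13.05
position: [494.9, -239.7, 438.8]
ee_rot: [-0.0, 0.991, -0.135, 0.0]
ft_force: [-0.2, -0.3, -0.4]
grip_width: 0.166
gripper_force: 58.5
T [[429.0, 208.9], [434.7, 204.9], [421.2, 214.5]]
S [[330.8, 155.9], [331.4, 140.2], [330.0, 179.6]]
```

View pics/f1.png

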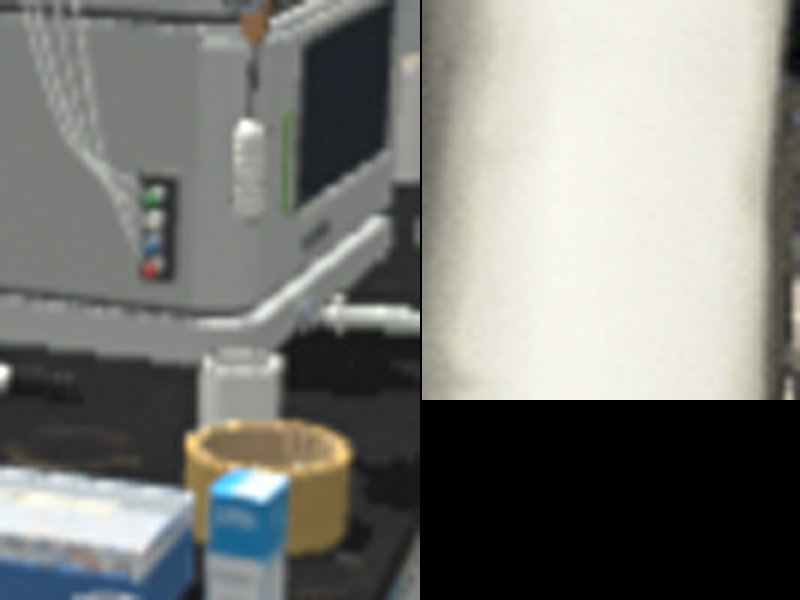

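The side view agrees with the top view: cup rim centre at (329.8,179.4), predicted (330.0,179.6), and the brush end is on axis at column 330.9. I'll lower it to about 15 mm above the rim.

```bash
python3 -m handwheel '[[0,-0.001,-0.01,0],[0,-0.001,-0.025,0],[0,-0.001,-0.042,0],[0,-0.001,-0.057,0],[0,-0.001,-0.068,0],[0,-0.001,-0.073,0],[0,-0.001,-0.073,0],[0,-0.001,-0.073,0],[0,-0.001,-0.073,0],[0,-0.001,-0.073,0]]'
python3 - <<'E'
from h import *
s=ctrl.read_state();p=s["position"];print(p,p[2]-296)
S=snap("side")
print(proj(S,[[p[0],p[1],p[2]-296],[495,-241,55]]).round(1).tolist())
a=cv2.resize(S[0][120:260,250:370],(514,600),interpolation=cv2.INTER_CUBIC);cv2.imwrite("pics/f2.png",a)
E
```

```text
time_s: 14.4
position: [495.2, -241.2, 366.0]
ee_rot: [0.0, 0.991, -0.135, 0.0]
ft_force: [0.7, -0.4, -0.5]
grip_width: 0.168
gripper_force: 58.5
[ 495.15511182 -241.20415555  365.95572842] 69.95572842249902
[[330.1, 175.6], [330.0, 179.6]]
```

View pics/f2.png

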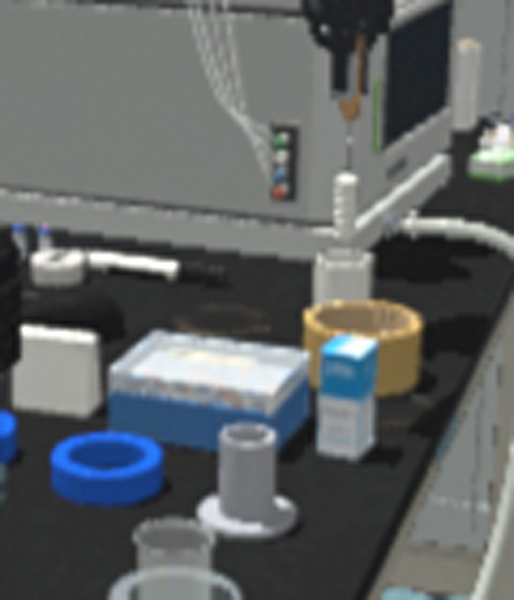

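The brush hangs upright, centred over the cup (head column 345, cup rim 317–374). Its end is about 15 mm above the rim, and everything else is in place.

```bash
python3 -c "
from workcell import ctrl
print(ctrl.finish_job())"
```

```text
the job is handed in; nothing more can be done
None
```

The job is handed in: the beaker was scrubbed with two full down-and-up strokes and didn't move, and the brush is held upright about 15 mm above the centre of the drip cup, touching nothing, at 14.4 s of the 48 s allowed.

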